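# Turn the tea carousel to the red-lidded jar and hold it there

### The arm

A 6-joint arm with a two-finger parallel gripper is mounted at the origin on the work surface. World frame = base frame: x ahead of the robot, y to its left, z up, the work surface at z = 0. Lengths are in m, angles in rad, forces in N, time in s.
With the tool pointing down it reaches from about 0.35 to 0.85 m from the base axis. Payload 8.1 kg.
Tool frame: the origin (TCP) lies at the very end of the fingers, on their centre line; the grasp point (between the pads) lies 19 mm behind it; z points along the fingers, y is the line along which they close (so a half turn about z gives the same grasp; the last joint's range is limited). The gripper opens to 93 mm and grips with 3 to 60 N. Pads are 15 mm wide; open, the fingers measure 128 mm over their backs; the gripper's body (75 mm by 188 mm) begins 65 mm behind the grasp point.
Start: joints at [-1.416, 0.13, 1.488, -0, 1.523, -0.085], TCP at [0.143, -0.583, 0.219] pointing down, gripper open.
Joint ranges: [-2.96, 2.96], [-0.89, 2.26], [0.02, 2.5], [-1.34, 4.48], [0, 2.73], [-2.66, 2.66]. Speed limits (rad/s): [2.39, 2.39, 2.79, 3.14, 3.14, 3.14].

### API

Orientations are given as a unit quaternion [x, y, z, w].
In Python, from rig import r, capture gives the robot as it stands.
- The arm moves only by the tool move_arm, never from a script. Its argument "series" is a list of rows, each an object with "slide": the shift along the tool's x, y, z as a fraction of full scale, a list of three; "turn": the turn about the tool's z as a fraction of full scale; "hand": the opening, from 0 (shut) to 1 (fully open). In form: [{"slide": [x, y, z], "turn": turn, "hand": hand}, ...]. A call has 1 to 5 rows; each row shifts and turns the commanded pose from where the row before left it, along the tool's axes as they then stand; what a row does not reach is not made up. Full scale, the value 1, is 0.15 m for a shift and 4 degrees for a turn. A row lasts 1/8 s, in which the tool goes at most 62.5 mm and 10.7 degrees, less where a joint would pass 70% of its speed; a pose out of reach is approached as far as the arm can. A call with a number of a shift or a turn outside -1 to 1 is refused whole. A call with a gripper value outside its range is refused whole. The fingers move at their own pace and stop on an object; "force" is the grip in N (left out, the last holds). Time passes only in rows, so rows that do not move let the fingers close. It gives the time, the measured TCP pose, the force, the opening and the grip force at its end, in the units of the state.
- r.get_obs(): the state, without advancing time (a new reading comes with each control period).
- capture(name): name is "scene" or "top"; returns a dict with "img" (420x560x3 uint8, red, green, blue), "camera_matrix" (3x3 intrinsics, pixels), "D" ([k1, k2, p1, p2, k3] as OpenCV has them; the pictures are not rectified), "pose" (4x4, takes a point from camera to world coordinates). Camera axes: x right, y down, z forward; pixel columns grow to the right and rows downward; lengths in m; the calibration is good to about 2 mm. A picture is of the moment at which its call begins. There is no depth.
- r.finish_job(): hands the job in; it is judged then, once.
The state is a dict: "time": time; "q": joint angles; "qvel": joint speeds; "tau": joint torques, N m; "ee_pos": TCP position; "orientation": TCP orientation; "contact_force": force on the tool from outside, world axes, zero at the start; "moment": the same for the moment, N m; "finger_gap": opening from 0.0 (shut) to 1.0 (fully open); "finger_force": force on a finger pad.
Only numpy, scipy, OpenCV 4.12 (cv2) and the standard library are available. Lean on these libraries where they do the work, as an engineer would, in place of code of your own. Each camera call takes 0.05 s, during which the arm holds its last target. There are 200 camera calls.

### The job

Take the jar carousel on the ledge by the wooden grip on top and turn it until the jar with the red lid faces front, in line with the middle of the spoon rest that sticks out of the carousel's foot. Do not push or grip the jars themselves, keep them standing in the tray, and leave the teaspoon and everything else on the ledge where it is. Finish while still holding the grip, with the carousel kept still so that I can unscrew the red lid: do not let go at the end.

Things in the scene. Friction and masses are not known exactly. Their poses are not given: they have to be found in the camera images.
- stand: fixed bamboo foot of the carousel: disc 220 mm across, 20 mm high, under the turning tray; at its front a spoon rest (grey-lined tongue 170 mm wide, 18 mm high at the rim) reaches 205 mm from the centre. Origin on the turning axis at the ledge; its own -x axis points to the front, through the middle of the spoon rest; z up. Its place and yaw (up to 26 degrees) differ each time
- carousel (a joint): angle in rad by which the tray has been turned since the start (0), anticlockwise from above positive. Turns many times either way with light friction (0.04 N m), stays where left. It does not tell where the red-lidded jar is. Tray: 258 mm across, top 36 mm above the ledge, steel rail to 61 mm at its edge, six jar places 60 degrees apart, 85 mm from the axis
- grip_center (a point): centre of the dark wooden grip bar on the steel post in the middle of the carousel, on the turning axis, 176 mm above the ledge. The bar is 70 mm long (point x axis), 14 mm thick (point y axis) and 42 mm high (155 to 197 mm above the ledge); z up. It turns rigidly with the tray. Free space on both sides; the jar lids below end 131 mm above the ledge
- grip: the grip bar with its post, one rigid piece with the turning tray (14 mm thick steel post under the bar); origin on the turning axis 24 mm above the ledge, x along the bar, z up
- red_jar: the jar to turn to the front: white ceramic, 62 mm diameter, 95 mm tall, red lid (60 mm diameter), red band. Stands loose in one of the tray's six places, 85 mm from the turning axis, at least 65 degrees away from the front at the start. Origin at the centre of its underside, 36 mm above the ledge; its own yaw means nothing
- jar_1: jar of the carousel, same white ceramic body as the red-lidded jar (62 mm diameter, 95 mm tall) with a grey band and a brown wooden lid; origin at the centre of its underside; leave alone
- jar_2: jar of the carousel, same white ceramic body as the red-lidded jar (62 mm diameter, 95 mm tall) with a grey band and a brown wooden lid; origin at the centre of its underside; leave alone
- jar_3: jar of the carousel, same white ceramic body as the red-lidded jar (62 mm diameter, 95 mm tall) with a grey band and a brown wooden lid; origin at the centre of its underside; leave alone
- jar_4: jar of the carousel, same white ceramic body as the red-lidded jar (62 mm diameter, 95 mm tall) with a grey band and a brown wooden lid; origin at the centre of its underside; leave alone
- jar_5: jar of the carousel, same white ceramic body as the red-lidded jar (62 mm diameter, 95 mm tall) with a grey band and a brown wooden lid; origin at the centre of its underside; leave alone
- teaspoon: steel teaspoon 122 mm long lying across the spoon rest, 5 mm thick; origin at its underside near its middle; leave alone
- mug: grey stoneware mug, 84 mm diameter and 95 mm tall, on the right side of the ledge; origin at the centre of its underside; leave alone
- kettle: white plastic kettle 160 mm across and 212 mm tall with a grey handle (reaching 137 mm from its axis), on a 22 mm high black power base, right rear; origin at the centre of its underside; leave alone
- pod_caddy: grey hard plastic pod caddy with black lid, 154 x 154 x 126 mm, on the left side; origin at the centre of its underside; leave alone
- sugar_shaker: glass sugar shaker with steel top, 68 mm diameter, 152 mm tall, left rear; origin at the centre of its underside; leave alone
- biscuit_tin: round blue biscuit tin with white lid, 113 mm diameter, 70 mm tall, behind the carousel; origin at the centre of its underside; leave alone
Not all that is in view belongs to the job. Leave any yellow look-alike of the red_jar alone.

How it is judged:
On the way, in this order (a step that is already met when the one before it is completed fails the run):
1. the carousel is taken by its grip and turned so that the red-lidded jar has travelled at least 30 mm (contact force between the fingers and grip above 1 N and distance of red_jar from where it was at the start of the episode above 0.03 m), for 0.1 s.
2. the red-lidded jar faces front while the grip is held and the carousel is still, for half a second (y of red_jar in the frame of stand between -0.008 and 0.008 m and x of red_jar in the frame of stand below -0.06 m and velocity of joint carousel between -0.05 and 0.05 rad/s and contact force between the fingers and grip above 2 N and distance between the grasp point and grip_center below 0.032 m), for 0.5 s.
At the end, for the whole second after the job is handed in: the red-lidded jar's centre is within 8 mm sideways (5 degrees) of the foot's front line, over the spoon rest's side, upright in the tray; the fingers hold the grip bar (over 2 N, grasp point within 32 mm of its centre); the carousel turns slower than 0.05 rad/s (all of step 2 and angle between red_jar's own z axis and vertical below 0.1 rad and height (world z) of red_jar between 0.03 and 0.044 m); the arm keeps its last pose, push and grip.
It fails at once if a jar is pushed or gripped by the robot (more than 3 N) (contact force between any of the fingers, the arm and red_jar above 3 N or contact force between any of the fingers, the arm and jar_1 above 3 N or contact force between any of the fingers, the arm and jar_2 above 3 N or contact force between any of the fingers, the arm and jar_3 above 3 N or contact force between any of the fingers, the arm and jar_4 above 3 N or contact force between any of the fingers, the arm and jar_5 above 3 N).
It fails at once if a jar tips by more than 0.3 rad, is lifted out or falls off the tray (angle between any of red_jar, jar_1, jar_2, jar_3, jar_4, jar_5's own z axis and vertical above 0.3 rad or height (world z) of any of red_jar, jar_1, jar_2, jar_3, jar_4, jar_5 above 0.056 m or height (world z) of any of red_jar, jar_1, jar_2, jar_3, jar_4, jar_5 below 0.026 m).
It fails at once if the teaspoon, mug, kettle, pod caddy, sugar shaker or biscuit tin is shifted by more than 20 mm or tipped by more than 0.3 rad (distance of any of mug, kettle, pod_caddy, sugar_shaker, biscuit_tin, teaspoon from where it was at the start of the episode above 0.02 m or angle between any of mug, kettle, pod_caddy, sugar_shaker, biscuit_tin, teaspoon's own z axis and vertical above 0.3 rad).
It also fails if it takes over 64 s, if anything falls off the work surface, if the arm or the gripper's body presses on something with over 40 N, if the wrist force passes 120 N, or if a joint passes its speed limit or range.

## Working session

There is one attempt and no reset: what is moved stays moved. The work goes in short steps, Python scripts to look and compute and a tool call to move; the robot and the scene stay as the last step left them, time stands still between calls to the robot, and variables do not carry over. Pictures are saved under pics/ and viewed, at most 10 in all, crops included, and the job is handed in when it is done.

Besides the shell and the picture viewer there is one more tool, called after ">>>" by a JSON object that holds its "api" and its "payload". move_arm: Moves the arm, as the interface text tells. Its arguments: {"type":"object","properties":{"series":{"type":"array"},"force":{"type":"number"}},"required":["series"]}

```bash
mkdir -p pics
python3 - <<'E'
from rig import r,capture
import cv2,numpy as np
for n in("scene","top"):
    c=capture(n); cv2.imwrite(f"pics/{n}0.png",c["img"][:,:,::-1]); np.savez(f"{n}0.npz",**c)
    print(n,c["camera_matrix"].round(1).tolist(),c["D"],c["pose"].round(3).tolist())
print(r.get_obs())
E
```

```text
scene [[379.6, 0.0, 274.1], [0.0, 379.6, 215.6], [0.0, 0.0, 1.0]] [-0.05200866  0.          0.          0.          0.        ] [[0.06, 0.673, -0.737, 1.352], [0.998, -0.038, 0.046, -0.057], [0.003, -0.738, -0.674, 0.81], [0.0, 0.0, 0.0, 1.0]]
top [[521.6, 0.0, 269.0], [0.0, 521.6, 216.0], [0.0, 0.0, 1.0]] [-0.0568361  0.         0.         0.         0.       ] [[-0.021, -0.989, 0.149, 0.36], [-1.0, 0.021, 0.003, -0.002], [-0.006, -0.149, -0.989, 1.484], [0.0, 0.0, 0.0, 1.0]]
{'time': 0.1, 'q': array([-1.41642243e+00,  1.31073216e-01,  1.48919693e+00, -7.70327222e-06,
        1.52302552e+00, -8.53943545e-02]), 'qvel': array([-1.60303017e-03,  5.18013183e-04, -1.47455084e-03,  2.08658427e-04,
        1.24717984e-05,  5.61317656e-04]), 'tau': array([ 4.15065433e-04, -5.61344755e+01, -4.93095052e+01,  7.69213820e-02,
        2.91385897e-02, -7.78306298e-05]), 'ee_pos': array([ 0.14242606, -0.58229949,  0.21768521]), 'orientation': array([ 9.92822118e-01,  1.19597309e-01, -3.32073846e-05, -8.50871656e-04]), 'contact_force': array([ 0.8977812 , -0.14400409,  0.64635947]), 'moment': array([-0.0200259 , -0.01264244,  0.04098339]), 'finger_force': 0.0, 'finger_gap': 1.003030950365474}
```

View pics/scene0.png

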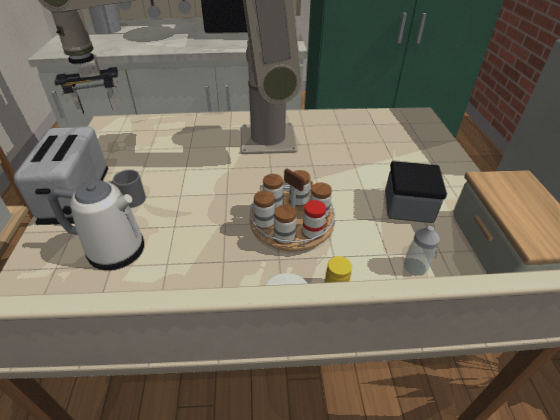

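View pics/top0.png

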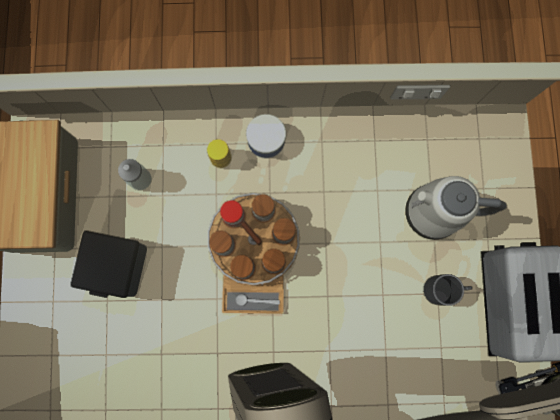

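The scene view shows the carousel at about (292,210), with the red lid at (314,210). In the top view the carousel centre is at about (253,238), the red lid at (232,212), the grip bar runs (243,223)-(260,244), and the spoon rest is at (253,299). Next I'll zoom in and measure these.

```bash
cat > h.py <<'E'
import cv2,numpy as np
def ray(c,px,z):
    px=np.asarray(px,float).reshape(-1,1,2)
    u=cv2.undistortPoints(px,c["camera_matrix"],c["D"]).reshape(-1,2)
    d=np.c_[u,np.ones(len(u))]@c["pose"][:3,:3].T; o=c["pose"][:3,3]
    return (o+d*((z-o[2])/d[:,2])[:,None])[:,:2]
def red(c):
    h=cv2.cvtColor(c["img"],cv2.COLOR_RGB2HSV)
    m=(((h[...,0]<5)|(h[...,0]>174))&(h[...,1]>190)&(h[...,2]>110)).astype(np.uint8)
    n,l,s,ce=cv2.connectedComponentsWithStats(m); i=1+np.argmax(s[1:,4]); return ce[i],s[i]
E
python3 - <<'E'
from h import *
c=np.load("top0.npz"); im=c["img"]
p,s=red(c); print("red",p,s,ray(c,p,.131))
h=cv2.cvtColor(im,cv2.COLOR_RGB2HSV)
for q in[(263,207),(284,230),(273,261),(243,267),(222,243),(250,232),(228,285),(278,285),(240,293),(276,308),(225,300),(253,311)]: print(q,h[q[1],q[0]])
cr=im[185:325,195:310][:,:,::-1]
cv2.imwrite("pics/crop0.png",cv2.resize(cr,None,fx=4.2,fy=4.2,interpolation=cv2.INTER_CUBIC))
E
```

```text
red [231.61744966 211.29865772] [221 201  21  21 298] [[0.57808058 0.10012714]]
(263, 207) [ 12 150 114]
(284, 230) [ 13 154 103]
(273, 261) [ 12 163 102]
(243, 267) [ 13 162 113]
(222, 243) [ 12 145 121]
(250, 232) [  9 144  87]
(228, 285) [ 16 124 177]
(278, 285) [ 16 127 150]
(240, 293) [105   6  87]
(276, 308) [100   8  94]
(225, 300) [ 17 126 146]
(253, 311) [ 16 125 155]
```

View pics/crop0.png

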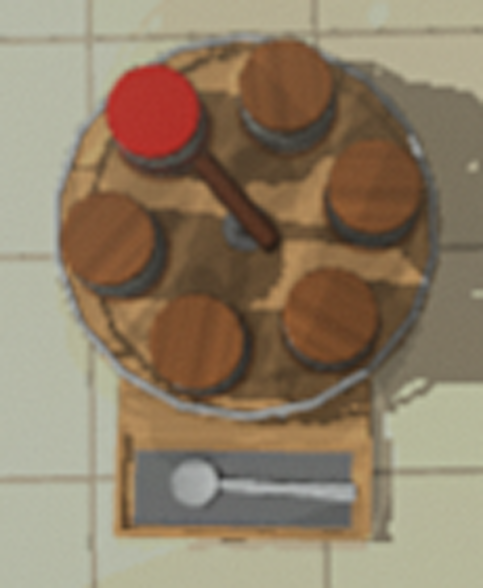

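The crop shows the six lids, with the red one at (153,111), the bar from (200,160) to (272,240), and the spoon-rest front corners at (115,537) and (372,543). I'll refine these with masks.

Run:
```python
from h import *
c=np.load("top0.npz")
f=lambda a:np.array(a)/4.2+[195,185]-.4
L=ray(c,f([(153,111),(287,86),(374,190),(331,310),(198,342),(108,241)]),.131)
ctr=L.mean(0); print("ctr",ctr); d=L-ctr
ang=np.degrees(np.arctan2(d[:,1],d[:,0])); print(np.linalg.norm(d,axis=1).round(4),ang.round(1),((ang-ang[0]+30)%60-30).round(1))
# lids rotate clockwise index: fit red angle
print("red ang fit",ang[0]+((ang-ang[0]+30)%60-30).mean())
# grey lining of spoon rest
h=cv2.cvtColor(c["img"],cv2.COLOR_RGB2HSV)
m=((h[...,1]<40)&(h[...,2]>65)&(h[...,2]<125)).astype(np.uint8); m[:,:215]=0;m[:,282]=0;m[:290]=0;m[312:]=0;m[:,283:]=0
m=cv2.morphologyEx(m,cv2.MORPH_CLOSE,np.ones((7,7)))
k=max(cv2.findContours(m,0,2)[0],key=cv2.contourArea)
R=cv2.minAreaRect(ray(c,k.reshape(-1,2),.012).astype(np.float32)); print("lining",R)
F=ray(c,f([(115,537),(372,543),(118,385),(374,385)]),.018); print("rest",F.round(4))
e=F[0]-F[1]; print("front edge ang",np.degrees(np.arctan2(e[1],e[0])), "len",np.linalg.norm(e))
mid=(F[0]+F[1])/2-ctr; print("front dir",np.degrees(np.arctan2(mid[1],mid[0])),np.linalg.norm(mid))
B=ray(c,f([(200,160),(272,240)]),.197); b=B[1]-B[0]; print("bar",B,np.degrees(np.arctan2(b[1],b[0])),np.linalg.norm(b))
```

```text
ctr [0.51360224 0.04710087]
[0.085  0.0846 0.0834 0.0819 0.0844 0.0848] [  39.9  -20.5  -81.4 -138.7  160.4  100.8] [ 0.  -0.4 -1.3  1.4  0.5  0.9]
red ang fit 40.09543740810262
lining ((0.3425663709640503, 0.05495365709066391), (0.139767587184906, 0.04423536732792854), 88.84510803222656)
rest [[ 0.3128  0.1385]
 [ 0.3055 -0.0311]
 [ 0.4127  0.1356]
 [ 0.4092 -0.0349]]
front edge ang 87.54588649939681 len 0.16970813199810503
front dir 178.15671952488148 0.20454793650368747
bar [[0.53810488 0.06899258]
 [0.4895587  0.02713196]] -139.22931101052714 0.06410182897218733
```

>>> {"api": "move_arm", "payload": {"series": [{"slide": [0,0,-0.16],"turn": -1,"hand": 1},{"slide": [0,0,-0.16],"turn": -1,"hand": 1},{"slide": [0,0,-0.16],"turn": -1,"hand": 1},{"slide": [0,0,-0.16],"turn": -1,"hand": 1},{"slide": [0,0,-0.16],"turn": -1,"hand": 1}]}}

```text
time: 0.72
ee_pos: [0.1425, -0.5826, 0.3388]
orientation: [0.957, 0.291, 0.0, -0.001]
contact_force: [0.1, -0.1, 0.7]
finger_gap: 1.002
finger_force: 0.0
```

>>> {"api": "move_arm", "payload": {"series": [{"slide": [0,0,0],"turn": -1,"hand": 1},{"slide": [0,0,0],"turn": -0.6,"hand": 1},{"slide": [0.36,-0.13,0],"turn": 0,"hand": 1},{"slide": [0.36,-0.13,0],"turn": 0,"hand": 1},{"slide": [0.36,-0.13,0],"turn": 0,"hand": 1}]}}

```text
time: 1.35
ee_pos: [0.2292, -0.432, 0.338]
orientation: [0.939, 0.343, 0.0, -0.0]
contact_force: [1.1, -0.5, 1.2]
finger_gap: 0.999
finger_force: 0.0
```

>>> {"api": "move_arm", "payload": {"series": [{"slide": [0.36,-0.13,0],"turn": 0,"hand": 1},{"slide": [0.36,-0.13,0],"turn": 0,"hand": 1},{"slide": [0.36,-0.13,0],"turn": 0,"hand": 1},{"slide": [0.36,-0.13,0],"turn": 0,"hand": 1},{"slide": [0.36,-0.13,0],"turn": 0,"hand": 1}]}}

```text
time: 1.98
ee_pos: [0.3727, -0.1833, 0.3384]
orientation: [0.939, 0.343, 0.0, 0.0]
contact_force: [0.5, -0.9, 0.7]
finger_gap: 1.0
finger_force: 0.0
```

>>> {"api": "move_arm", "payload": {"series": [{"slide": [0.342,-0.115,0],"turn": 0,"hand": 1},{"slide": [0.342,-0.115,0],"turn": 0,"hand": 1},{"slide": [0.342,-0.115,0],"turn": 0,"hand": 1},{"slide": [0.342,-0.115,0],"turn": 0,"hand": 1},{"slide": [0.342,-0.115,0],"turn": 0,"hand": 1}]}}

```text
time: 2.6
ee_pos: [0.5132, 0.048, 0.3383]
orientation: [0.939, 0.343, -0.0, -0.0]
contact_force: [0.4, -0.2, 0.2]
finger_gap: 1.002
finger_force: 0.0
```

>>> {"api": "move_arm", "payload": {"series": [{"slide": [0,0,0],"turn": 0,"hand": 1},{"slide": [0,0,0.2],"turn": 0,"hand": 1},{"slide": [0,0,0.2],"turn": 0,"hand": 1},{"slide": [0,0,0.2],"turn": 0,"hand": 1},{"slide": [0,0,0],"turn": 0,"hand": 1}]}}

```text
time: 3.22
ee_pos: [0.5107, 0.0455, 0.2458]
orientation: [0.939, 0.343, -0.003, -0.001]
contact_force: [0.3, 0.6, -0.2]
finger_gap: 0.998
finger_force: 0.0
```

Run:
```python
from rig import r,capture
from h import *
o=r.get_obs();print(o["ee_pos"],o["orientation"],o["q"])
for n,(a,b,w,g) in {"scene":(110,220,140,5),"top":(170,330,190,3)}.items():
    c=capture(n); x=230 if n=="scene" else 160
    cv2.imwrite(f"pics/{n}1.png",cv2.resize(c["img"][a:b+20,x:x+w][:,:,::-1],None,fx=4,fy=4)[:600])
```

```text
[0.51065117 0.04546582 0.24583747] [ 9.39398019e-01  3.42817169e-01 -2.65028920e-03 -8.52944784e-04] [-1.10307970e-02 -1.11805381e-01  1.68261404e+00 -2.75987083e-04
  1.57634547e+00  8.59933620e-01]
```

View pics/scene1.png

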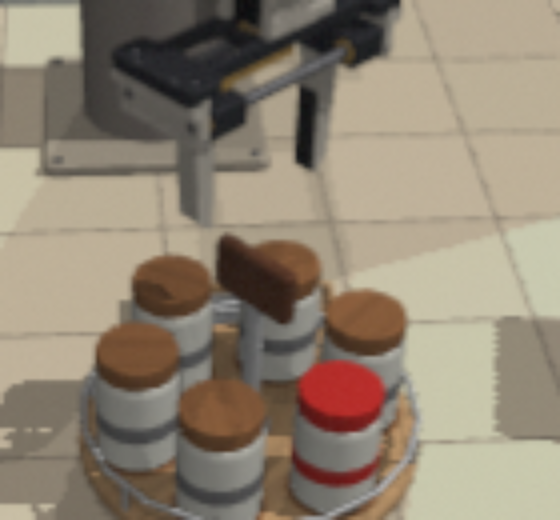

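The scene crop shows the open fingers above the bar. The fingertips are at about (200,220) and (308,165), the bar runs (222,250)-(290,305), and the closing line is across the bar. I'll check the alignment numerically.

Run:
```python
from h import *
c=np.load("scene0.npz");T=np.linalg.inv(c["pose"])
P=np.array([[.5107,.0455,.2458],[.5138,.0478,.197],[.5138,.0478,.155]])
q=cv2.projectPoints(P,cv2.Rodrigues(T[:3,:3])[0],T[:3,3],c["camera_matrix"],c["D"])[0].reshape(-1,2)
print((q-[230,110])*4)
```

```text
[[252.24229595 190.86482657]
 [253.45572811 253.2784482 ]
 [251.25464315 301.9282968 ]]
```

>>> {"api": "move_arm", "payload": {"series": [{"slide": [0.025,0,0.2],"turn": 0,"hand": 1},{"slide": [0,0,0.2],"turn": 0,"hand": 1},{"slide": [0,0,0.17],"turn": 0,"hand": 1},{"slide": [0,0,0],"turn": 0,"hand": 1},{"slide": [0,0,0],"turn": 0,"hand": 0.5}], "force": 25}}

```text
time: 3.95
ee_pos: [0.5168, 0.0485, 0.1655]
orientation: [0.939, 0.343, 0.001, 0.001]
contact_force: [-0.4, 0.1, 1.0]
finger_gap: 0.934
finger_force: 0.0
```

>>> {"api": "move_arm", "payload": {"series": [{"slide": [0,0,0],"turn": 0,"hand": 0},{"slide": [0,0,0],"turn": 0,"hand": 0},{"slide": [0,0,0],"turn": 0,"hand": 0},{"slide": [0,0,0],"turn": 0,"hand": 0},{"slide": [0,0,0],"turn": 0,"hand": 0}], "force": 25}}

```text
time: 4.58
ee_pos: [0.5155, 0.0486, 0.1631]
orientation: [0.939, 0.343, -0.0, -0.0]
contact_force: [-0.7, -0.5, 0.4]
finger_gap: 0.404
finger_force: 0.0
```

>>> {"api": "move_arm", "payload": {"series": [{"slide": [0,0,0],"turn": 0,"hand": 0},{"slide": [0,0,0],"turn": 0,"hand": 0},{"slide": [0,0,0],"turn": 0,"hand": 0},{"slide": [0,0,0],"turn": 0,"hand": 0},{"slide": [0,0,0],"turn": 0,"hand": 0}]}}

```text
time: 5.2
ee_pos: [0.5146, 0.0497, 0.163]
orientation: [0.939, 0.343, -0.001, -0.001]
contact_force: [-6.4, 5.2, 3.3]
finger_gap: 0.146
finger_force: 25.0
```

>>> {"api": "move_arm", "payload": {"series": [{"slide": [0,-0.01,0],"turn": -0.2,"hand": 0},{"slide": [0,0,0],"turn": -0.4,"hand": 0},{"slide": [0,0,0],"turn": -0.6,"hand": 0},{"slide": [0,0,0],"turn": -0.8,"hand": 0},{"slide": [0,0,0],"turn": -0.8,"hand": 0}], "force": 35}}

```text
time: 5.82
ee_pos: [0.5144, 0.05, 0.1631]
orientation: [0.901, 0.434, -0.0, -0.0]
contact_force: [-0.9, 1.9, 0.4]
finger_gap: 0.15
finger_force: 35.0
```

>>> {"api": "move_arm", "payload": {"series": [{"slide": [0,0,0],"turn": -0.8,"hand": 0},{"slide": [0,0,0],"turn": -0.8,"hand": 0},{"slide": [0,0,0],"turn": -0.8,"hand": 0},{"slide": [0,0,0],"turn": -0.8,"hand": 0},{"slide": [0,0,0],"turn": -0.8,"hand": 0}]}}

```text
time: 6.45
ee_pos: [0.5139, 0.0502, 0.163]
orientation: [0.831, 0.556, -0.0, -0.001]
contact_force: [-4.6, 2.9, 2.4]
finger_gap: 0.149
finger_force: 35.0
```

Run:
```python
from rig import r,capture
from h import *
o=r.get_obs();print(o["ee_pos"],o["orientation"],o["q"].round(3),o["contact_force"],o["finger_force"])
for n in("top","scene"):
    c=capture(n);p,s=red(c);w=ray(c,p,.131)[0];d=w-[.5137,.0474];print(n,p,s,w,np.degrees(np.arctan2(d[1],d[0])),np.hypot(*d))
```

```text
[0.51389741 0.0502291  0.16303316] [ 8.31380931e-01  5.55702189e-01 -4.44285688e-04 -7.91900854e-04] [-2.000e-03 -6.200e-02  1.787e+00  1.000e-03  1.418e+00  3.900e-01] [-4.64786798  2.88934762  2.40474822] 34.984949827194214Traceback (most recent call last):
  File "<stdin>", line 5, in <module>
  File "h.py", line 10, in red
    n,l,s,ce=cv2.connectedComponentsWithStats(m); i=1+np.argmax(s[1:,4]); return ce[i],s[i]
                                                      ~~~~~~~~~^^^^^^^^^
    return _wrapfunc(a, 'argmax', axis=axis, out=out, **kwds)
    return bound(*args, **kwds)
ValueError: attempt to get argmax of an empty sequence
```

>>> {"api": "move_arm", "payload": {"series": [{"slide": [0,0,0],"turn": -1,"hand": 0},{"slide": [0,0,0],"turn": -1,"hand": 0},{"slide": [0,0,0],"turn": -1,"hand": 0},{"slide": [0,0,0],"turn": -1,"hand": 0},{"slide": [0,0,0],"turn": -1,"hand": 0}]}}

```text
time: 7.12
ee_pos: [0.5133, 0.0504, 0.163]
orientation: [0.722, 0.692, -0.001, -0.001]
contact_force: [-8.1, 3.1, 5.0]
finger_gap: 0.147
finger_force: 35.0
```

>>> {"api": "move_arm", "payload": {"series": [{"slide": [0,0,0],"turn": -1,"hand": 0},{"slide": [0,0,0],"turn": -1,"hand": 0},{"slide": [0,0,0],"turn": -1,"hand": 0},{"slide": [0,0,0],"turn": -1,"hand": 0},{"slide": [0,0,0],"turn": -1,"hand": 0}]}}

```text
time: 7.75
ee_pos: [0.5126, 0.0503, 0.163]
orientation: [0.591, 0.807, -0.001, -0.002]
contact_force: [-12.8, 1.8, 7.6]
finger_gap: 0.147
finger_force: 35.0
```

>>> {"api": "move_arm", "payload": {"series": [{"slide": [0,0,0],"turn": -1,"hand": 0},{"slide": [0,0,0],"turn": -1,"hand": 0},{"slide": [0,0,0],"turn": -1,"hand": 0},{"slide": [0,0,0],"turn": -1,"hand": 0},{"slide": [0,0,0],"turn": -1,"hand": 0}]}}

```text
time: 8.38
ee_pos: [0.5121, 0.05, 0.163]
orientation: [0.442, 0.897, -0.001, -0.003]
contact_force: [-16.6, 0.7, 10.5]
finger_gap: 0.145
finger_force: 35.0
```

>>> {"api": "move_arm", "payload": {"series": [{"slide": [0,0,0],"turn": -1,"hand": 0},{"slide": [0,0,0],"turn": -1,"hand": 0},{"slide": [0,0,0],"turn": -1,"hand": 0},{"slide": [0,0,0],"turn": -1,"hand": 0},{"slide": [0,0,0],"turn": -1,"hand": 0}]}}

```text
time: 9.0
ee_pos: [0.5117, 0.0495, 0.163]
orientation: [0.28, 0.96, -0.001, -0.003]
contact_force: [-18.9, -1.5, 11.4]
finger_gap: 0.15
finger_force: 35.0
```

>>> {"api": "move_arm", "payload": {"series": [{"slide": [0,0,0],"turn": -1,"hand": 0},{"slide": [0,0,0],"turn": -1,"hand": 0},{"slide": [0,0,0],"turn": -1,"hand": 0},{"slide": [0,0,0],"turn": -0.8,"hand": 0},{"slide": [0,0,0],"turn": -0.6,"hand": 0}]}}

```text
time: 9.62
ee_pos: [0.5116, 0.049, 0.163]
orientation: [0.13, 0.992, -0.001, -0.003]
contact_force: [-19.2, -4.9, 12.1]
finger_gap: 0.145
finger_force: 35.0
```

>>> {"api": "move_arm", "payload": {"series": [{"slide": [0,0,0],"turn": -0.6,"hand": 0},{"slide": [0,0,0],"turn": -0.4,"hand": 0},{"slide": [0,0,0],"turn": -0.4,"hand": 0},{"slide": [0,0,0],"turn": 0,"hand": 0},{"slide": [0,0,0],"turn": 0,"hand": 0}]}}

```text
time: 10.25
ee_pos: [0.5116, 0.0488, 0.163]
orientation: [0.082, 0.997, -0.001, -0.003]
contact_force: [-19.2, -5.7, 12.1]
finger_gap: 0.145
finger_force: 35.0
```

Run:
```python
from rig import r,capture
from h import *
o=r.get_obs();q=o["orientation"];print(o["ee_pos"],2*np.degrees(np.arctan2(q[1],q[0])),o["q"].round(3),o["contact_force"],o["moment"],o["finger_force"])
for n in("top","scene"):
    c=capture(n);np.savez(n+"2.npz",**c);cv2.imwrite(f"pics/{n}2.png",c["img"][:,:,::-1])
```

```text
[0.51155054 0.04881379 0.16301183] 170.5766203693361 [-0.004 -0.063  1.789 -0.002  1.423 -1.41 ] [-19.20249347  -5.73994649  12.08418665] [-0.48871975  2.68408675 -0.07893144] 35.00788986682892
```

View pics/top2.png

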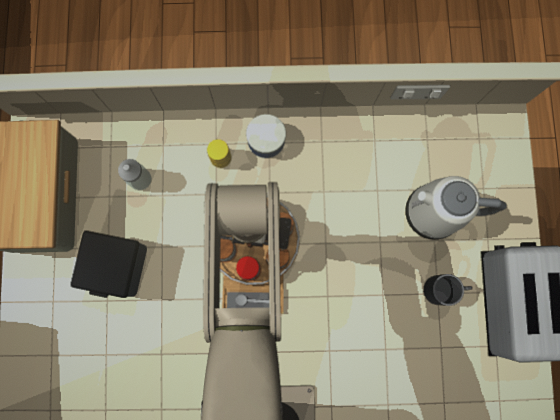

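View pics/scene2.png

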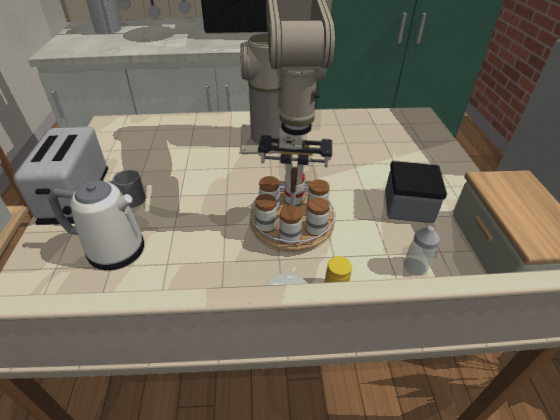

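The top view shows the red lid at about (247,268), close to but not yet at the middle of the spoon rest. Nothing else has moved. I'll measure what's left.

Run:
```python
from h import *
c=np.load("top2.npz");p,s=red(c);print(p,s)
for ctr in ([.5137,.0474],[.5125,.0485]):
    w=ray(c,p,.131)[0];d=w-ctr;print(w,np.degrees(np.arctan2(d[1],d[0])),np.hypot(*d))
```

```text
[247.13829787 267.27393617] [237 257  22  22 376]
[0.430547   0.06145692] 170.4049253936481 0.08433278058628693
[0.430547   0.06145692] 171.0157931843353 0.08297093140296856
```

>>> {"api": "move_arm", "payload": {"series": [{"slide": [0.01,0,0],"turn": -0.5,"hand": 0},{"slide": [0.01,0,0],"turn": -0.5,"hand": 0},{"slide": [0,0,0],"turn": -0.5,"hand": 0},{"slide": [0,0,0],"turn": -0.35,"hand": 0},{"slide": [0,0,0],"turn": 0,"hand": 0}]}}

```text
time: 10.98
ee_pos: [0.5115, 0.0486, 0.163]
orientation: [0.018, 1.0, -0.001, -0.0]
contact_force: [-0.7, -7.3, -0.5]
finger_gap: 0.146
finger_force: 35.0
```

>>> {"api": "move_arm", "payload": {"series": [{"slide": [0,0,0],"turn": 0,"hand": 0},{"slide": [0,0,0],"turn": 0,"hand": 0},{"slide": [0,0,0],"turn": 0,"hand": 0},{"slide": [0,0,0],"turn": 0,"hand": 0},{"slide": [0,0,0],"turn": 0,"hand": 0}]}}

```text
time: 11.6
ee_pos: [0.5115, 0.0486, 0.163]
orientation: [0.018, 1.0, -0.001, -0.0]
contact_force: [-0.3, -7.8, 0.1]
finger_gap: 0.148
finger_force: 35.0
```

Run:
```python
from rig import r,capture
from h import *
o=r.get_obs();q=o["orientation"];print(o["ee_pos"],2*np.degrees(np.arctan2(q[1],q[0])),o["contact_force"],o["finger_force"])
c=capture("top");p,s=red(c);w=ray(c,p,.131)[0];d=w-[.5137,.0474];print(p,s,w,np.degrees(np.arctan2(d[1],d[0])),np.hypot(*d))
cv2.imwrite("pics/crop3.png",cv2.resize(c["img"][185:325,195:310][:,:,::-1],None,fx=4.2,fy=4.2,interpolation=cv2.INTER_CUBIC))
```

```text
[0.51150404 0.04860524 0.16303687] 177.94597069553035 [-0.25560315 -7.80802648  0.11945961] 34.99890983104706
[251.31592689 267.67362924] [241 257  22  22 383] [0.42929323 0.05066185] 177.7869392989866 0.08446977618886493
```

View pics/crop3.png

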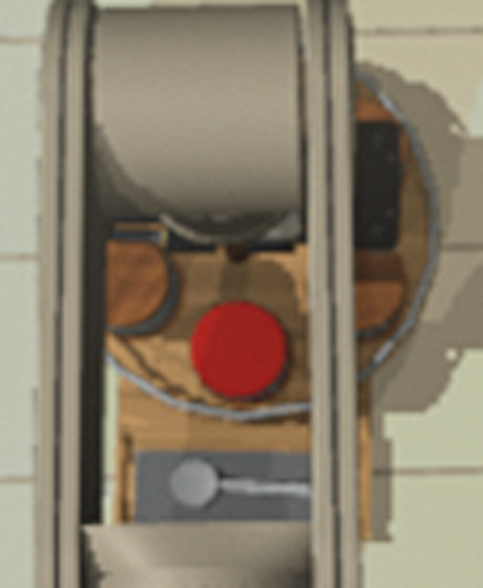

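The red lid is at (251,268) in the top picture, at 177.8° against a front line of about 178°. The grip is holding at 35 N and the arm is still, so I'm handing it in.

```bash
python3 -c "
from rig import r
print(r.finish_job())"
```

```text
the job is handed in; nothing more can be done
None
```

I turned the carousel about 138° by its grip, so the red-lidded jar now faces front, within about 0.3° of the spoon rest's middle by the camera; the arm is still holding the grip at 35 N, and the job is handed in, though no verdict came back.

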